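# Pump down the vacuum plate under the red LED panel

### The arm

A 7-joint arm with a two-finger parallel gripper is mounted at the origin on the work surface. World frame = base frame: x ahead of the robot, y to its left, z up, the work surface at z = 0. Lengths are in m, angles in rad, forces in N, time in s.
With the tool pointing down it reaches from about 0.425 to 0.825 m from the base axis. Payload 3.6 kg.
Tool frame: the origin (TCP) lies at the very end of the fingers, on their centre line; the grasp point (between the pads) lies 19 mm behind it; z points along the fingers, y is the direction in which the jaws open and shut (so a half turn about z gives the same grasp; the last joint's range is limited). The gripper opens to 93 mm and grips with 3 to 60 N. Pads are 15 mm wide; open, the fingers measure 128 mm over their backs; the gripper's body (75 mm by 188 mm) begins 65 mm behind the grasp point.
Start: joints at [1.288, 0.615, -0.013, 1.423, 0.008, 1.103, -0.04], TCP at [0.165, -0.629, 0.219] pointing down, gripper open.
Joint ranges: [-3.12, 3.12], [-0.3, 2.06], [-1.34, 1.32], [0.26, 2.42], [-1.36, 4.5], [0.01, 1.98], [-2.84, 2.84]. Speed limits (rad/s): [2.79, 2.79, 3.14, 3.14, 3.14, 3.14, 3.14].

### API

Orientations are given as a 3x3 rotation matrix whose columns are the frame's x, y, z axes.
In Python, from plant import arm gives the robot as it stands. The module is installed in compiled form; this text tells all that it offers.
- The arm moves only by the tool apply_moves, never from a script. Its argument "series" is a list of rows, each an object of numbers: "dx", "dy", "dz": the shift along the tool's x, y, z in cm; "twist": the turn about the tool's z in degrees. In form: [{"dx": .., "dy": .., "dz": .., "twist": ..}, ...]. A call has 1 to 12 rows; each row is the pose to reach, as a shift and turn from the pose commanded when the call began, along the tool's axes at that moment; what a row does not reach only later rows make up. A row lasts 1/10 s, in which the tool goes at most 50 mm and 8.59 degrees, less where a joint would pass 70% of its speed; a pose out of reach is approached as far as the arm can. A call with a gripper value outside its range is refused whole. "claw" is the opening, from 0 (shut) to 1 (fully open), set as the call begins (left out, the last holds). The fingers move at their own pace and stop on an object; the grip force is fixed at half the most. Time passes only in rows, so rows that repeat a pose let the fingers close. It gives the time, the measured TCP pose, the force and the opening at its end, in the units of the state.
- arm.sense(): the state, without advancing time (a new reading comes with each control period).
- arm.capture(name): name is "scene" or "side" or "wrist"; returns a dict with "color" (420x560x3 uint8, red, green, blue), "intrinsics" (3x3 intrinsics, pixels), "world_from_camera" (4x4, takes a point from camera to world coordinates); the wrist camera has in their place "tool_from_camera" (4x4, takes a point from camera to tool coordinates, whose origin is the TCP and whose axes are the flange's). Camera axes: x right, y up, looking along -z (the intrinsics and any distortion apply to the point x, -y, -z); pixel columns grow to the right and rows downward; lengths in m; the calibration is good to about 2 mm. A picture is of the moment at which its call begins: read the wrist's pose just before it. There is no depth.
- arm.sign_off(): hands the job in, once; it reports no verdict.
The state is a dict: "t": time; "q": joint angles; "joint_velocities": joint speeds; "joint_torque": joint torques, N m; "tool_pos": TCP position; "eef_rot": TCP orientation; "ft_force": force on the tool from outside, world axes, zero at the start; "moment": the same for the moment, N m; "grip_width": opening from 0.0 (shut) to 1.0 (fully open).
Only numpy, scipy, OpenCV 4.12 (cv2) and the standard library are available. Lean on these libraries where they do the work, as an engineer would, in place of code of your own. Each camera call takes 0.05 s, during which the arm holds its last target. There are 200 camera calls.

### The job

Two identical hand-pumped vacuum holding plates stand on the bench. Pump the lever of the plate that carries the red LED panel through at least three full strokes, each all the way down to its stop and then all the way back up, so that the panel is held for repair. Leave the lever of the plate with the green circuit board alone.

Things in the scene. Friction and masses are not known exactly. Their poses are not given: they have to be found in the camera images.
- red_grip (a point): Centre of the top face of the black rubber paddle (90 long, 32 wide, 20 thick) on the pump lever of the plate holding the red LED panel; moves with it. x runs along the lever to its pivot, z out of the top face. Pivot axis: 190 along x, 10 below. At rest the paddle rises 25 deg away from the pivot, point 213 to 243 above the bench; at the stop it dips 8 deg, point 106 lower. Pump parts begin 75 off.
- red_lever (a joint): Angle of that lever (blue pump cylinder at its plate's end nearest the robot), rad: 0 fully up (rest), grows as the paddle is pushed down, 0.576 at the bottom stop. A spring holds it up and returns it in about half a second when let go; pushing down takes some 4 N at the top, 12 N at the bottom.
- green_grip (a point): The same point on the identical lever of the other plate, which carries a green circuit board in a black frame. Both plates (200 x 180 x 50, with a 150 x 150 x 16 panel or board on top, on plywood risers 4 to 34 high) lie beyond their lever's pivot, away from the paddle; either may stand left or right, the levers pointing roughly at the robot.
- green_lever (a joint): Angle in rad, same meaning, of the lever of the plate with the green circuit board. Not to be pumped.

How it is judged:
On the way, in this order (a step that is already met when the one before it is completed fails the run):
1. first stroke: lever of the red panel's plate fully down (over 0.52 rad) (value of joint red_lever above 0.52 rad), for 0.05 s.
2. first stroke: that lever fully back up (under 0.08 rad) (value of joint red_lever below 0.08 rad), for 0.05 s.
3. second stroke: lever of the red panel's plate fully down (over 0.52 rad) (value of joint red_lever above 0.52 rad), for 0.05 s.
4. second stroke: that lever fully back up (under 0.08 rad) (value of joint red_lever below 0.08 rad), for 0.05 s.
5. third stroke: lever of the red panel's plate fully down (over 0.52 rad) (value of joint red_lever above 0.52 rad), for 0.05 s.
6. third stroke: that lever fully back up (under 0.08 rad) (value of joint red_lever below 0.08 rad), for 0.05 s.
At the end, for the whole second after the job is handed in: After at least three full strokes (over 0.52 rad down, under 0.08 rad back up), the lever of the red panel's plate is up again (under 0.08 rad) and the other lever is up too (under 0.08 rad) (value of joint each of red_lever, green_lever below 0.08 rad); the robot touches nothing.
It fails at once if the lever of the green board's plate pushed down (over 0.15 rad) (value of joint green_lever above 0.15 rad).
It also fails if it takes over 42 s, if anything falls off the work surface, if the arm or the gripper's body presses on something with over 40 N, if the wrist force passes 120 N, or if a joint passes its speed limit or range.

## Working session

There is one attempt and no reset: what is moved stays moved. The work goes in short steps, Python scripts to look and compute and a tool call to move; the robot and the scene stay as the last step left them, time stands still between calls to the robot, and variables do not carry over. Pictures are saved under pics/ and viewed, about 8 in all and at most 12, crops included, and the job is handed in when it is done.

Besides the shell and the picture viewer there is one more tool, called after "Emit:" by a JSON object that holds its "api" and its "payload", one argument or row to a line. apply_moves: Moves the arm, as the interface text tells. Its arguments: {"type":"object","properties":{"series":{"type":"array","items":{"type":"object","properties":{"dx":{"type":"number"},"dy":{"type":"number"},"dz":{"type":"number"},"twist":{"type":"number"}}}},"claw":{"type":"number"}},"required":["series"]}

```bash
mkdir -p pics
python3 - <<'E'
from plant import arm
import cv2, json, numpy as np
s=arm.sense(); print(s['t'],s['tool_pos'],np.round(s['eef_rot'],3).tolist(),s['ft_force'],s['grip_width'])
for n in('scene','side'):
    c=arm.capture(n); cv2.imwrite(f'pics/{n}0.png',c['color'][:,:,::-1])
    np.savez(f'{n}0.npz',**c); print(n,np.round(c['intrinsics'],1).tolist(),np.round(c['world_from_camera'],3).tolist(), [k for k in c])
E
```

```text
0.0 [ 0.16485359 -0.62794519  0.21751531] [[0.967, 0.254, -0.001], [0.254, -0.967, 0.002], [-0.0, -0.002, -1.0]] [-0.56573234 -0.42132682  0.17773331] 1.0004950333660232
scene [[419.1, 0.0, 275.7], [0.0, 419.1, 215.4], [0.0, 0.0, 1.0]] [[0.476, -0.607, 0.636, 1.218], [0.879, 0.324, -0.35, -0.338], [0.006, 0.726, 0.688, 0.889], [0.0, 0.0, 0.0, 1.0]] ['color', 'intrinsics', 'world_from_camera']
side [[419.0, 0.0, 284.0], [0.0, 419.0, 209.5], [0.0, 0.0, 1.0]] [[-0.915, 0.237, -0.327, 0.332], [-0.404, -0.559, 0.724, 0.636], [-0.011, 0.795, 0.607, 0.758], [0.0, 0.0, 0.0, 1.0]] ['color', 'intrinsics', 'world_from_camera']
```

View pics/scene0.png

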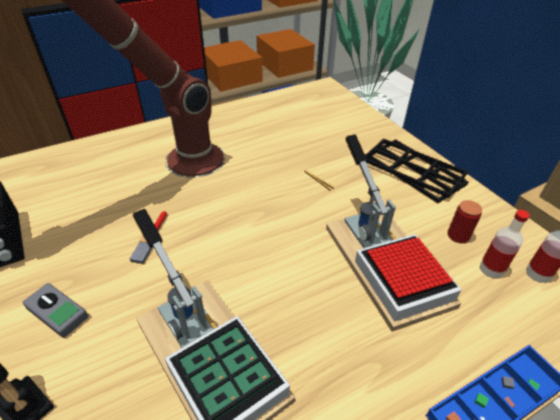

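View pics/side0.png

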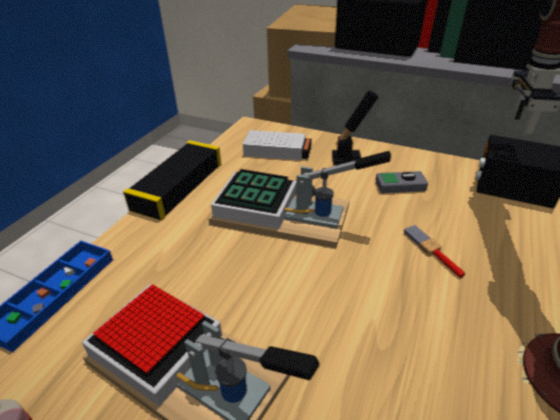

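The scene view shows the red plate at right, with its paddle from about (352,138) to (366,163). The green plate is at lower left. In the side view the red paddle runs from about (262,355) to (318,365), and the green one is near (373,160). Next I triangulate the paddle and panel.

```bash
cat > h.py <<'E'
import numpy as np, cv2
def ray(K,T,p):
    d=np.linalg.inv(K)@[p[0],p[1],1.]; d=T[:3,:3]@[d[0],-d[1],-d[2]]
    return T[:3,3],d/np.linalg.norm(d)
def tri(a,b):
    (o,d),(p,e)=a,b
    s=np.linalg.lstsq(np.c_[d,-e],p-o,rcond=None)[0]
    x,y=o+s[0]*d,p+s[1]*e
    return (x+y)/2,np.linalg.norm(x-y)
def blob(img,roi,f):
    x0,y0,x1,y1=roi; m=np.zeros(img.shape[:2],np.uint8)
    m[y0:y1,x0:x1]=f(img[y0:y1,x0:x1].astype(int))
    n,l,s,c=cv2.connectedComponentsWithStats(m); i=1+np.argmax(s[1:,4])
    pts=np.argwhere(l==i)[:,::-1].astype(np.float32)
    return c[i],s[i,4],cv2.minAreaRect(pts),cv2.boxPoints(cv2.minAreaRect(pts))
dark=lambda a:a.max(2)<60
red=lambda a:(a[...,0]>120)&(a[...,1]<70)&(a[...,2]<70)
E
python3 - <<'E'
from h import *
D={n:dict(np.load(n+'0.npz')) for n in('scene','side')}
R={n:lambda p,n=n:ray(D[n]['intrinsics'],D[n]['world_from_camera'],p) for n in D}
rois={'redpad':((335,125,385,175),(250,335,330,385),dark),'greenpad':((125,200,165,250),(350,145,400,172),dark),'redpanel':((350,220,470,320),(80,275,230,375),red)}
for k,(a,b,f) in rois.items():
    A=blob(D['scene']['color'],a,f);B=blob(D['side']['color'],b,f)
    print(k,A[0],A[1],B[0],B[1],tri(R['scene'](A[0]),R['side'](B[0])))
    # ends along long axis
    def ends(X):
        q=X[3]; i=[0,1,2,3]
        e=[(q[j]+q[(j+1)%4])/2 for j in i]
        return (e[0],e[2]) if np.linalg.norm(e[0]-e[2])>np.linalg.norm(e[1]-e[3]) else (e[1],e[3])
    if 'pad' in k:
        print(' ends',np.round(ends(A),0).tolist(),np.round(ends(B),0).tolist())
        for p in ends(A):
            for q in ends(B):
                x,r=tri(R['scene'](p),R['side'](q)); print('  ',x.round(3),round(r,4))
E
```

```text
redpad [365.69719626 152.12336449] 535 [289.07679739 362.30147059] 1224 (array([0.48065901, 0.33297989, 0.22172716]), np.float64(0.03148871730217597))
 ends [[345.0, 149.0], [386.0, 155.0]] [[258.0, 356.0], [317.0, 369.0]]
   [0.492 0.31  0.228] 0.0628
   [0.436 0.311 0.207] 0.0103
   [0.527 0.354 0.236] 0.0451
   [0.474 0.358 0.224] 0.1193
greenpad [146.93304536 227.31101512] 463 [367.50800915 158.76887872] 437 (array([ 0.51048703, -0.2718212 ,  0.22770962]), np.float64(0.006020974733905599))
 ends [[139.0, 211.0], [156.0, 244.0]] [[348.0, 155.0], [388.0, 163.0]]
   [ 0.534 -0.261  0.263] 0.072
   [ 0.457 -0.272  0.23 ] 0.0123
   [ 0.562 -0.27   0.224] 0.0008
   [ 0.487 -0.279  0.191] 0.0685
redpanel [408.34743097 266.69765816] 2861 [148.34777202 326.65326425] 4825 (array([0.78959676, 0.27599584, 0.07979016]), np.float64(0.0011087535883576786))
```

Run:
```python
import cv2,numpy as np
a=cv2.imread('pics/scene0.png')[120:190,330:410]; b=cv2.imread('pics/side0.png')[330:400,245:325]
cv2.imwrite('pics/crop0.png',cv2.resize(np.hstack([a,b]),None,fx=5,fy=5,interpolation=cv2.INTER_NEAREST))
```

```text
(no output)
```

View pics/crop0.png

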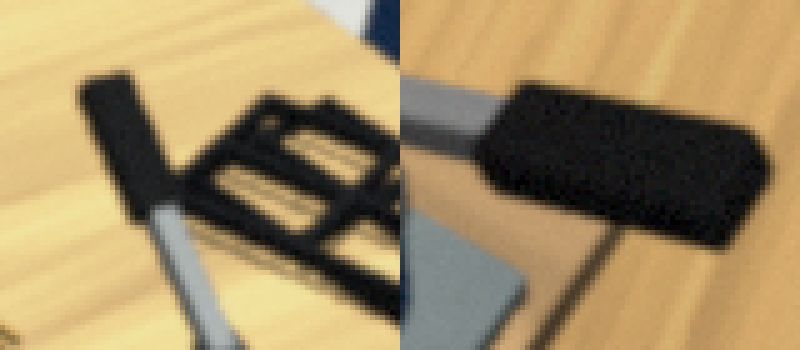

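The crop puts the scene paddle axis from (351,136.5) to (361,162.5), centred at (356,149.5). The side paddle axis runs from (314,368) to (265,357), centred at (289.5,362.5).

Run:
```python
from h import *
D={n:dict(np.load(n+'0.npz')) for n in('scene','side')}
R=lambda n,p:ray(D[n]['intrinsics'],D[n]['world_from_camera'],p)
P=[]
for p,q in (((351,136.5),(314,368)),((356,149.5),(289.5,362.5)),((361,162.5),(265,357))):
    x,r=tri(R('scene',p),R('side',q)); P.append(x); print(x.round(3),round(r,4))
v=P[2]-P[0]; print('len',np.linalg.norm(v),'rise',np.degrees(np.arcsin(-v[2]/np.linalg.norm(v))),'yaw',np.degrees(np.arctan2(v[1],v[0])))
c=np.array([.790,.276]); w=c-P[1][:2]; print('yaw via panel',np.degrees(np.arctan2(w[1],w[0])),np.linalg.norm(w),'r',np.hypot(*P[1][:2]))
```

```text
[0.432 0.33  0.241] 0.0065
[0.47  0.323 0.222] 0.0045
[0.51  0.317 0.204] 0.0009
len 0.0871308220223756 rise 25.030947346784405 yaw -9.267766894281769
yaw via panel -8.381998138877476 0.3230357033620333 r 0.5706812498342806
```

Paddle length is 87 mm, rise 25°, yaw about -9°. The top-face centre comes out near (0.474, 0.322, 0.231), which fits the given ranges. I'll close the claw, rise, and swing over in an arc that clears the green lever.

Emit:
{"api": "apply_moves", "payload": {
  "claw": 0,
  "series": [
    {"dz":-5},
    {"dz":-10},
    {"dz":-15},
    {"dx":5,"dy":-2,"dz":-15},
    {"dx":9.5,"dy":-4,"dz":-15},
    {"dx":14,"dy":-6,"dz":-15},
    {"dx":18.5,"dy":-8,"dz":-15},
    {"dx":23,"dy":-10,"dz":-15},
    {"dx":27,"dy":-12,"dz":-15},
    {"dx":30,"dy":-13,"dz":-15},
    {"dx":33.5,"dy":-16.5,"dz":-15},
    {"dx":37,"dy":-20,"dz":-15}
  ]
}}

```text
schema error: expected keys dx, dy, dz, twist
```

Emit:
{"api": "apply_moves", "payload": {
  "claw": 0,
  "series": [
    {"dx":0,"dy":0,"dz":-5,"twist":0},
    {"dx":0,"dy":0,"dz":-10,"twist":0},
    {"dx":0,"dy":0,"dz":-15,"twist":0},
    {"dx":5,"dy":-2,"dz":-15,"twist":0},
    {"dx":9.5,"dy":-4,"dz":-15,"twist":0},
    {"dx":14,"dy":-6,"dz":-15,"twist":0},
    {"dx":18.5,"dy":-8,"dz":-15,"twist":0},
    {"dx":23,"dy":-10,"dz":-15,"twist":0},
    {"dx":27,"dy":-12,"dz":-15,"twist":0},
    {"dx":30,"dy":-13,"dz":-15,"twist":0},
    {"dx":33.5,"dy":-16.5,"dz":-15,"twist":0},
    {"dx":37,"dy":-20,"dz":-15,"twist":0}
  ]
}}

```text
t: 1.3
tool_pos: [0.4726, -0.34, 0.3677]
eef_rot: [[0.968, 0.253, -0.001], [0.253, -0.968, 0.001], [-0.001, -0.001, -1.0]]
ft_force: [0.1, -0.2, 0.3]
grip_width: 0.025
```

Emit:
{"api": "apply_moves", "payload": {
  "series": [
    {"dx":3,"dy":-3.4,"dz":0,"twist":0},
    {"dx":6,"dy":-6.8,"dz":0,"twist":0},
    {"dx":9,"dy":-10.2,"dz":0,"twist":0},
    {"dx":12,"dy":-13.6,"dz":0,"twist":0},
    {"dx":15,"dy":-17,"dz":0,"twist":0},
    {"dx":17,"dy":-21,"dz":0,"twist":4},
    {"dx":17.5,"dy":-25.5,"dz":0,"twist":8},
    {"dx":17.5,"dy":-30,"dz":0,"twist":12},
    {"dx":17.5,"dy":-34.5,"dz":0,"twist":16},
    {"dx":17.5,"dy":-39,"dz":0,"twist":20},
    {"dx":17,"dy":-43.5,"dz":0,"twist":24},
    {"dx":17,"dy":-48,"dz":0,"twist":24}
  ]
}}

```text
t: 2.5
tool_pos: [0.5133, 0.1676, 0.3684]
eef_rot: [[0.987, -0.163, -0.001], [-0.163, -0.987, -0.001], [-0.001, 0.001, -1.0]]
ft_force: [-0.2, 0.1, 0.3]
grip_width: 0.005
```

Emit:
{"api": "apply_moves", "payload": {
  "series": [
    {"dx":-2,"dy":-4,"dz":1,"twist":0},
    {"dx":-4,"dy":-8,"dz":2,"twist":0},
    {"dx":-6,"dy":-12,"dz":3,"twist":0},
    {"dx":-7.5,"dy":-14.6,"dz":4,"twist":0},
    {"dx":-7.5,"dy":-14.6,"dz":4,"twist":0}
  ]
}}

```text
t: 3.0
tool_pos: [0.4597, 0.3275, 0.3265]
eef_rot: [[0.989, -0.151, -0.006], [-0.151, -0.989, 0.001], [-0.006, -0.0, -1.0]]
ft_force: [-0.1, -0.3, 0.4]
grip_width: 0.007
```

Run:
```python
from plant import arm
import cv2, numpy as np
s=arm.sense(); T=np.eye(4);T[:3,:3]=s['eef_rot'];T[:3,3]=s['tool_pos']
ims=[]
for n in('wrist','scene'):
    c=arm.capture(n); ims.append(c['color'][:,:,::-1])
    W=T@c['tool_from_camera'] if n=='wrist' else c['world_from_camera']
    K=c['intrinsics']
    for nm,g in (('tcp',s['tool_pos']),('grip',[.474,.322,.231])):
        p=np.linalg.inv(W)@[*g,1]; u=K@[p[0],-p[1],-p[2]]; print(n,nm,(u[:2]/u[2]).round(1),u[2]>0)
    np.savez(n+'1.npz',K=K,W=W,color=c['color'])
cv2.imwrite('pics/two1.png',cv2.resize(np.hstack(ims),(800,300)))
print(s['tool_pos'],s['q'])
```

```text
wrist tcp [282.1 268.6] True
wrist grip [286.  197.7] True
scene tcp [359.6 113.4] True
scene grip [356.2 147.1] True
[0.45968458 0.32753344 0.32649576] [-0.51490267  0.40372581 -0.21487466  1.49266681  0.08331011  1.25844795
 -2.46125058]
```

View pics/two1.png

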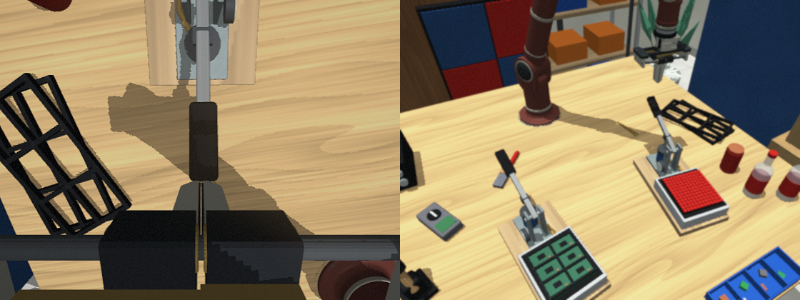

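The wrist view shows the paddle centred at full-image pixel (285,197). My estimate predicted (286,198), so the two agree. Next I press the first stroke down to TCP z of about 0.131.

Emit:
{"api": "apply_moves", "payload": {
  "series": [
    {"dx":0,"dy":0,"dz":3,"twist":0},
    {"dx":0,"dy":0,"dz":6,"twist":0},
    {"dx":0,"dy":0,"dz":8,"twist":0},
    {"dx":0,"dy":0,"dz":10,"twist":0},
    {"dx":0,"dy":0,"dz":12,"twist":0},
    {"dx":0,"dy":0,"dz":14,"twist":0},
    {"dx":0,"dy":0,"dz":16,"twist":0},
    {"dx":0,"dy":0,"dz":18,"twist":0},
    {"dx":0,"dy":0,"dz":19.5,"twist":0},
    {"dx":0,"dy":0,"dz":19.5,"twist":0},
    {"dx":0,"dy":0,"dz":19.5,"twist":0}
  ]
}}

```text
t: 4.2
tool_pos: [0.4632, 0.3218, 0.1352]
eef_rot: [[0.987, -0.163, -0.003], [-0.163, -0.987, 0.0], [-0.003, 0.0, -1.0]]
ft_force: [-6.5, 0.2, 10.0]
grip_width: 0.006
```

Run:
```python
from plant import arm
import cv2
s=arm.sense(); print(s['tool_pos'],s['ft_force'])
c=arm.capture('side')['color'][:,:,::-1]; cv2.imwrite('pics/side2.png',cv2.resize(c[270:420,60:340],(784,420)))
```

```text
[0.46321242 0.32179724 0.13521625] [-6.45025969  0.21328738  9.99400912]
```

View pics/side2.png

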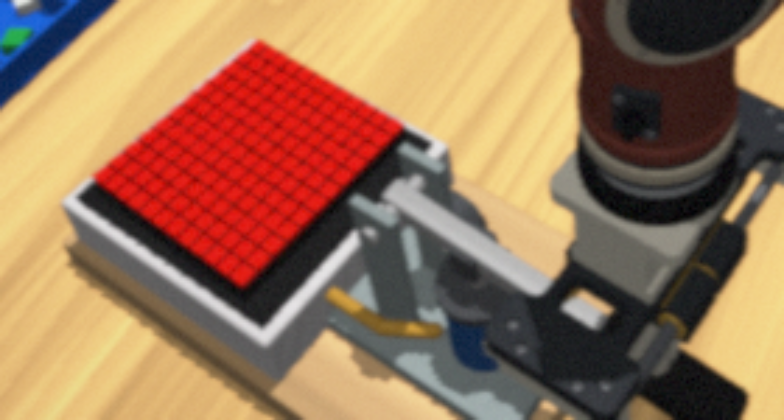

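The side view shows the lever down under the fingers, at 10 N and z = 0.135. The stop isn't reached yet, so I press on in small steps until the force climbs.

Emit:
{"api": "apply_moves", "payload": {
  "series": [
    {"dx":0,"dy":0,"dz":0.5,"twist":0},
    {"dx":0,"dy":0,"dz":0.8,"twist":0},
    {"dx":0,"dy":0,"dz":0.8,"twist":0}
  ]
}}

```text
t: 4.55
tool_pos: [0.4636, 0.3218, 0.1289]
eef_rot: [[0.987, -0.164, -0.001], [-0.164, -0.987, 0.0], [-0.001, -0.0, -1.0]]
ft_force: [-7.1, -1.7, 15.6]
grip_width: 0.002
```

Emit:
{"api": "apply_moves", "payload": {
  "series": [
    {"dx":0,"dy":0,"dz":0.4,"twist":0},
    {"dx":0,"dy":0,"dz":0.4,"twist":0}
  ]
}}

```text
t: 4.75
tool_pos: [0.4638, 0.3218, 0.128]
eef_rot: [[0.986, -0.164, 0.0], [-0.164, -0.986, 0.0], [0.0, -0.001, -1.0]]
ft_force: [-11.5, -5.1, 33.5]
grip_width: 0.004
```

The force jumped to 33 N within 1 mm, so that is the stop at z = 0.128. Now I let the lever up fully and pause clear of it.

Emit:
{"api": "apply_moves", "payload": {
  "series": [
    {"dx":0,"dy":0,"dz":-3,"twist":0},
    {"dx":0,"dy":0,"dz":-6,"twist":0},
    {"dx":0,"dy":0,"dz":-9,"twist":0},
    {"dx":0,"dy":0,"dz":-12,"twist":0},
    {"dx":0,"dy":0,"dz":-14,"twist":0},
    {"dx":0,"dy":0,"dz":-14,"twist":0},
    {"dx":0,"dy":0,"dz":-14,"twist":0},
    {"dx":0,"dy":0,"dz":-14,"twist":0},
    {"dx":0,"dy":0,"dz":-14,"twist":0}
  ]
}}

```text
t: 5.65
tool_pos: [0.4637, 0.3215, 0.2601]
eef_rot: [[0.987, -0.162, -0.003], [-0.162, -0.987, -0.002], [-0.002, 0.002, -1.0]]
ft_force: [0.6, -0.3, -0.9]
grip_width: 0.006
```

Run:
```python
from plant import arm
import cv2
s=arm.sense(); print(s['tool_pos'],s['ft_force'])
c=arm.capture('side')['color'][:,:,::-1]; cv2.imwrite('pics/side3.png',cv2.resize(c[270:420,60:340],(784,420)))
```

```text
[0.46373453 0.32150498 0.26008174] [ 0.61629663 -0.27726125 -0.91470246]
```

View pics/side3.png

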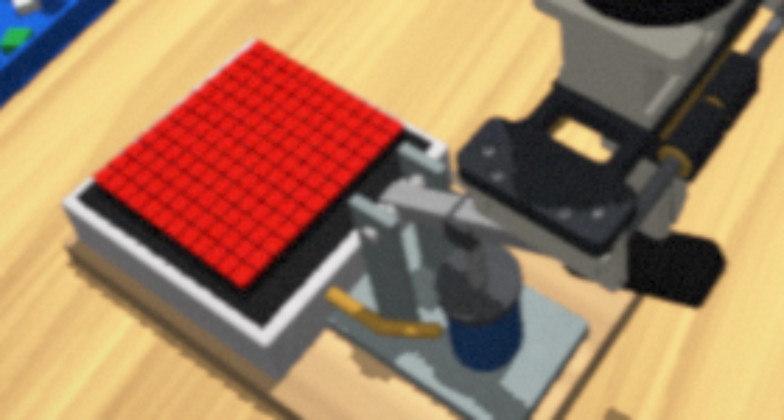

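The paddle's end is back at about (317,363), the same as at rest, and the force is near zero. Stroke two repeats the same depth.

Emit:
{"api": "apply_moves", "payload": {
  "series": [
    {"dx":0,"dy":0,"dz":2,"twist":0},
    {"dx":0,"dy":0,"dz":4,"twist":0},
    {"dx":0,"dy":0,"dz":6,"twist":0},
    {"dx":0,"dy":0,"dz":8,"twist":0},
    {"dx":0,"dy":0,"dz":10,"twist":0},
    {"dx":0,"dy":0,"dz":12,"twist":0},
    {"dx":0,"dy":0,"dz":13.2,"twist":0},
    {"dx":0,"dy":0,"dz":13.8,"twist":0},
    {"dx":0,"dy":0,"dz":13.9,"twist":0},
    {"dx":0,"dy":0,"dz":13.9,"twist":0},
    {"dx":0,"dy":0,"dz":13.9,"twist":0}
  ]
}}

```text
t: 6.8
tool_pos: [0.4615, 0.3241, 0.1277]
eef_rot: [[0.987, -0.16, -0.002], [-0.16, -0.987, 0.001], [-0.002, -0.001, -1.0]]
ft_force: [-11.0, -4.3, 32.9]
grip_width: 0.004
```

Emit:
{"api": "apply_moves", "payload": {
  "series": [
    {"dx":0,"dy":0,"dz":-3,"twist":0},
    {"dx":0,"dy":0,"dz":-6,"twist":0},
    {"dx":0,"dy":0,"dz":-9,"twist":0},
    {"dx":0,"dy":0,"dz":-12,"twist":0},
    {"dx":0,"dy":0,"dz":-13.9,"twist":0},
    {"dx":0,"dy":0,"dz":-13.9,"twist":0},
    {"dx":0,"dy":0,"dz":-13.9,"twist":0},
    {"dx":0,"dy":0,"dz":-13.9,"twist":0},
    {"dx":0,"dy":0,"dz":-13.9,"twist":0}
  ]
}}

```text
t: 7.7
tool_pos: [0.4635, 0.3219, 0.2599]
eef_rot: [[0.987, -0.161, -0.003], [-0.161, -0.987, -0.002], [-0.002, 0.002, -1.0]]
ft_force: [0.2, -0.2, -0.6]
grip_width: 0.004
```

Emit:
{"api": "apply_moves", "payload": {
  "series": [
    {"dx":0,"dy":0,"dz":2,"twist":0},
    {"dx":0,"dy":0,"dz":4,"twist":0},
    {"dx":0,"dy":0,"dz":6,"twist":0},
    {"dx":0,"dy":0,"dz":8,"twist":0},
    {"dx":0,"dy":0,"dz":10,"twist":0},
    {"dx":0,"dy":0,"dz":12,"twist":0},
    {"dx":0,"dy":0,"dz":13.2,"twist":0},
    {"dx":0,"dy":0,"dz":13.8,"twist":0},
    {"dx":0,"dy":0,"dz":13.9,"twist":0},
    {"dx":0,"dy":0,"dz":13.9,"twist":0},
    {"dx":0,"dy":0,"dz":13.9,"twist":0}
  ]
}}

```text
t: 8.8
tool_pos: [0.4614, 0.324, 0.1276]
eef_rot: [[0.987, -0.16, -0.002], [-0.16, -0.987, 0.001], [-0.003, -0.001, -1.0]]
ft_force: [-11.2, -5.1, 34.0]
grip_width: 0.002
```

Emit:
{"api": "apply_moves", "payload": {
  "series": [
    {"dx":0,"dy":0,"dz":-3,"twist":0},
    {"dx":0,"dy":0,"dz":-6,"twist":0},
    {"dx":0,"dy":0,"dz":-9,"twist":0},
    {"dx":0,"dy":0,"dz":-12,"twist":0},
    {"dx":0,"dy":0,"dz":-15,"twist":0},
    {"dx":0,"dy":0,"dz":-18,"twist":0},
    {"dx":0,"dy":0,"dz":-20,"twist":0},
    {"dx":0,"dy":0,"dz":-20,"twist":0},
    {"dx":0,"dy":0,"dz":-20,"twist":0},
    {"dx":0,"dy":0,"dz":-20,"twist":0}
  ]
}}

```text
t: 9.8
tool_pos: [0.4634, 0.3217, 0.3205]
eef_rot: [[0.987, -0.161, -0.003], [-0.161, -0.987, -0.003], [-0.003, 0.003, -1.0]]
ft_force: [0.6, -0.1, 0.2]
grip_width: 0.001
```

Run:
```python
from plant import arm
import cv2
s=arm.sense(); print(s['tool_pos'],s['ft_force'],s['joint_velocities'])
cv2.imwrite('pics/side4.png',arm.capture('side')['color'][:,:,::-1])
```

```text
[0.46343994 0.3216952  0.32052144] [ 0.56811966 -0.06578555  0.16197651] [ 0.00159779  0.00274297 -0.0005381  -0.00313824  0.00114216  0.00353197
  0.00024634]
```

View pics/side4.png

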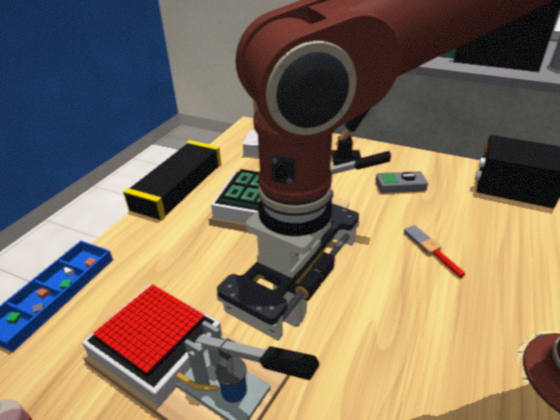

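The red paddle is back at its rest pixels, (262..318, 345..377). The green paddle is unmoved at (373,160), and the gripper is clear of everything.

```bash
python3 -c "
from plant import arm
print(arm.sign_off())"
```

```text
the job is handed in; nothing more can be done
None
```

I pumped the red panel's lever through three full strokes with the closed fingertips and handed the job in at about 10 s. `sign_off` gives no verdict.

- **Down strokes:** each ended on the hard stop, with the TCP at z ≈ 0.128 m and an upward force of about 33 N. I had predicted the stop at 0.127 m. The first stroke paused about 7 mm short of the stop, at 10 N, before I pressed it home.
- **Up strokes:** after each one the tool was clear of the paddle and the force read close to zero. Pictures after strokes one and three showed the paddle back at its rest position. After stroke two I took no picture and relied on the near-zero force and the pause.
- **Final check:** the last picture shows the red lever up, the green lever unmoved, and the gripper about 8 cm above the paddle, touching nothing. No checks disagreed. The joint angles themselves can't be read, so the lever positions are inferred from the force, height and pictures.

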